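# Tip the bar skip into the remelt box

### The job

Slide the red-gripped lid of the steel remelt box fully open, then push the yellow skip over past its catch so that all three cast bars tumble into the box. Then ease the empty skip back, never letting it drop or forcing it, until it is fully home and upright in its catch; leave the lid open, the bars in the box, and the ladle, mould and mug where they stand.

Things in the scene. Friction and masses are not known exactly. Their poses are not given: they have to be found in the camera images.
- hinge_axis (a point): middle of the skip's hinge axis, 145 mm above the table, fixed to the blue stand (position and yaw vary). x runs along the hinge, z up; the skip tips towards -y of this frame, where the remelt box stands.
- stand: fixed blue stand; origin on the table, 80 mm on the -y side of the hinge, axes as hinge_axis. Two posts carry the hinge, 64 mm to each side along x, 12 mm thick, 157 mm high; the post of the catch stands at x +79, y +87 mm from the hinge, 195 mm high. It must not be forced: keep pushes on it and on the skip under 60 N.
- tab_top (a point): middle of the top edge of the skip's steel push tab, a plate 60 mm wide (x), 8 mm thick (y), 56 mm above the back wall. Turns with the skip. At joint 0 the tab is vertical and this point lies at y +110, z +130 mm from hinge_axis; it swings on a circle of radius 170 mm. Push its +y face to tip the skip, its -y face or top edge to bring it back.
- skip (a joint): angle of the yellow tipping skip (pan 100 mm wide, 110 mm long, walls 72 mm high, about 0.42 kg empty). 0 = upright, home on its stop; grows as it tips to the box; 1.65 rad = dumped, end stop. Breaking out loaded takes 7 to 11 N at the tab. Empty it balances near 0.9 rad (friction holds it only within about 0.12 rad): above, it falls to dumped; below, it falls back by its weight.
- catch (a point): the skip's catch: a sprung brass bead on the stand at the side of the skip. It resists a bump on the skip between about 0.03 and 0.23 rad, crest near 0.13 rad, with about 4 N at the tab either way. An empty skip lowered onto it hangs near 0.23 rad and must be pressed home over it (about 3 N). A return faster than 1.8 rad/s above the catch counts as letting the skip drop.
- chute_lip (a point): middle of the outer edge of the skip's chute (slopes up at 35 degrees). At joint 0 it hangs over the box, 66 mm out from the hinge on the -y side and 202 mm above the table, about 95 mm on the skip's side of the lid's grip bar; turns with the skip.
- box: fixed steel remelt box on the table, 150 mm (x) by 160 mm (y), walls 5 mm thick, 52 mm high; origin under its centre, about 95 mm from the hinge on its -y side. Aluminium rails, 68 mm high, along both sides guide the lid and run on 130 mm past the box's -y end.
- lid (a joint): travel of the lid along its rails. 0 = shut; grows as it slides to -y of the box (away from the skip); 0.125 m = end stop, fully open. A small sprung ridge holds it shut: about 7 N forces it over in the first 16 mm, then about 2 N of friction.
- lid_grip (a point): top centre of the red grip bar on the lid, 90 mm long (x), 12 mm thick (y), standing 24 mm above the lid; its top is 86 mm above the table. It lies 65 mm to the -y side of the box's centre when shut and travels with the lid. Push its skip-side (+y) face, or pinch it.
- bar0: cast grey metal bar, 70 x 22 x 18 mm, 0.16 kg (may vary); origin at the centre of its underside, x along its length, z up as built. At the start it lies loose across the floor of the skip.
- bar1: cast grey metal bar, 70 x 22 x 18 mm, 0.16 kg (may vary); origin at the centre of its underside, x along its length, z up as built. At the start it lies loose across the floor of the skip.
- bar2: cast grey metal bar, 70 x 22 x 18 mm, 0.16 kg (may vary); origin at the centre of its underside, x along its length, z up as built. At the start it lies loose across the floor of the skip.
- ladle: casting ladle lying on the table, wooden handle and copper cup, 225 mm long along its y, 45 mm high; origin on the table, in mid-handle. Bystander; leave it where it is.
- mould: round green mould, diameter 110 mm, 36 mm high; origin under its centre. Bystander; leave it where it is.
- mug: white mug, diameter 76 mm, 85 mm high; origin under its centre. Bystander; leave it where it is.
Things that resemble listed ones, but are neither listed nor needed, are in the scene too. What is shaped like the bar2 but green is not meant. Leave any blue look-alike of the bar0 alone.

How it is judged:
On the way, in this order (a step that is already met when the one before it is completed fails the run):
1. the lid is slid fully open, the skip still upright and loaded (value of joint lid above 0.115 m and value of joint skip below 0.1 rad), for 0.2 s.
2. the skip is tipped over, and the three bars lie in the box (value of joint skip above 0.6 rad and x of bar0 in the frame of box between -0.072 and 0.072 m and y of bar0 in the frame of box between -0.078 and 0.078 m and height (world z) of each of bar0, bar1, bar2 below 0.052 m and x of bar1 in the frame of box between -0.072 and 0.072 m and y of bar1 in the frame of box between -0.078 and 0.078 m and x of bar2 in the frame of box between -0.072 and 0.072 m and y of bar2 in the frame of box between -0.078 and 0.078 m), for 0.2 s.
At the end, for the whole second after the job is handed in: the skip is home in its catch (within 0.05 rad of its stop), the lid is open (over 115 of 125 mm), and all three bars lie still inside the box, below its rim (value of joint skip below 0.05 rad and value of joint lid above 0.115 m and x of bar0 in the frame of box between -0.072 and 0.072 m and y of bar0 in the frame of box between -0.078 and 0.078 m and height (world z) of each of bar0, bar1, bar2 below 0.052 m and x of bar1 in the frame of box between -0.072 and 0.072 m and y of bar1 in the frame of box between -0.078 and 0.078 m and x of bar2 in the frame of box between -0.072 and 0.072 m and y of bar2 in the frame of box between -0.078 and 0.078 m and linear speed of each of bar0, bar1, bar2 below 0.02 m/s); the robot touches nothing.
It fails at once if the skip is let drop back (falls faster than 1.8 rad/s before it reaches the catch) (value of joint skip between 0.3 and 1 rad and velocity of joint skip below -1.8 rad/s).
It fails at once if the skip or its stand is forced (over 60 N from the robot) (contact force between any of the arm, the fingers and stand above 60 N).
It fails at once if the ladle is disturbed (moved 20 mm) (distance of ladle from where it was at the start of the episode above 0.02 m).
It fails at once if the mould is disturbed (moved 20 mm) (distance of mould from where it was at the start of the episode above 0.02 m).
It fails at once if the mug is disturbed (moved 20 mm) (distance of mug from where it was at the start of the episode above 0.02 m).
It also fails if it takes over 72 s, if anything falls off the work surface, if the arm or the gripper's body presses on something with over 40 N, if the wrist force passes 120 N, or if a joint passes its speed limit or range.

### The arm

A 6-joint arm with a two-finger parallel gripper is mounted at the origin on the work surface. World frame = base frame: x ahead of the robot, y to its left, z up, the work surface at z = 0. Lengths are in m, angles in rad, forces in N, time in s.
With the tool pointing down it reaches from about 0.4 to 0.825 m from the base axis. Payload 7 kg.
Tool frame: the origin (TCP) lies midway between the tips of the shut fingers; the grasp point (between the pads) lies 19 mm behind it; z points along the fingers, y is the line along which they close (so a half turn about z gives the same grasp; the last joint's range is limited). The gripper opens to 88 mm and grips with 3 to 60 N. Pads are 19 mm wide; open, the fingers measure 130 mm over their backs; the gripper's body (78 mm by 193 mm) begins 47 mm behind the grasp point.
Start: joints at [1.399, 0.359, 0.012, 0, -1.224, -0.288], TCP at [0.3, 0.605, 0.227] pointing down, gripper open.
Joint ranges: [-3.07, 3.07], [-1.43, 2.12], [-1.02, 1.25], [-3.03, 1.67], [-3.05, -0], [-3.03, 3.03]. Speed limits (rad/s): [2.39, 2.39, 3.01, 3.14, 3.14, 3.14].

### API

Orientations are given as [roll, pitch, yaw] about the fixed x, y, z axes, in that order (R = Rz(yaw) Ry(pitch) Rx(roll)).
In Python, from station import arm gives the robot as it stands. The module is installed in compiled form; this text tells all that it offers.
- The arm moves only by the tool carry_out, never from a script. Its argument "commands" is a list of rows, each a list of 4 numbers: the shift along the world's x, y, z in units of 50 mm (1.0 is 50 mm), then the turn about the world's z in units of 6 degrees (1.0 is 6 degrees). A call has exactly 10 rows; each row is the pose to reach, as a shift and turn from the pose commanded when the call began; what a row does not reach only later rows make up. A row lasts 1/8 s, in which the tool goes at most 62.5 mm and 10.7 degrees, less where a joint would pass 70% of its speed; a pose out of reach is approached as far as the arm can. A call with a gripper value outside its range is refused whole. "claw" is the closure, from 0 (fully open) to 1 (shut), set as the call begins (left out, the last holds). The fingers move at their own pace and stop on an object; "force" is the grip in N (left out, the last holds). Time passes only in rows, so rows that repeat a pose let the fingers close, or fill a call up. It gives the time, the measured TCP pose, the force, the opening and the grip force at its end, in the units of the state.
- arm.get_state(): the state, without advancing time (a new reading comes with each control period).
- arm.grab_frame(name): name is "side" or "top"; returns a dict with "pixels" (400x640x3 uint8, red, green, blue), "fx", "fy", "cx", "cy" (pixels), "eye" and "orientation" of the camera in the world. Camera axes: x right, y down, z forward; pixel columns grow to the right and rows downward; lengths in m; the calibration is good to about 2 mm. A picture is of the moment at which its call begins. There is no depth.
- arm.job_done(): hands the job in; it is judged then, once.
Trained networks look in a picture, given as the dict that the camera call returned (one of the last four; its "shot" number tells which), for a name from the list of things; names that differ only in an ending like _2 or _b are one class to them, and where a whole thing is asked for, a point or a joint stands for the part that bears it (a point fixed in the world has none). Each returns a list of dicts, best first, with "conf" (0 to 1); they miss things now and then, are a little off and sometimes report something else, mostly with a low value. They report only what shows in the picture. A call takes as long as a camera call. They do not tell look-alikes from the thing itself.
- arm.regions_of(picture, query): "pixels" (400x640 bool, what is visible of it) and "uv" ([column, row] in pixels, amid what is visible of it).
- arm.mark_of(picture, query): "uv" ([column, row] in pixels: a listed point, or the origin of a listed thing).
The state is a dict: "t": time; "q": joint angles; "qd": joint speeds; "joint_efforts": joint torques, N m; "eef_pos": TCP position; "ee_rot": TCP orientation; "force": force on the tool from outside, world axes, zero at the start; "moment": the same for the moment, N m; "width": finger opening in m; "gripper_force": force on a finger pad.
Only numpy, scipy, OpenCV 4.12 (cv2) and the standard library are available. Lean on these libraries where they do the work, as an engineer would, in place of code of your own. Each camera call takes 0.05 s, during which the arm holds its last target. There are 200 camera calls.

## Working session

There is one attempt and no reset: what is moved stays moved. The work goes in short steps, Python scripts to look and compute and a tool call to move; the robot and the scene stay as the last step left them, time stands still between calls to the robot, and variables do not carry over. Pictures are saved under pics/ and viewed, at most 12 in all, crops included, and the job is handed in when it is done.

Besides the shell and the picture viewer there is one more tool, called after ">>>" as name(argument=value, ...) on one line, values as JSON. carry_out: Moves the arm, as the interface text tells. Its arguments: {"type":"object","properties":{"commands":{"type":"array","items":{"type":"array","items":{"type":"number"}}},"claw":{"type":"number"},"force":{"type":"number"}},"required":["commands"]}

```bash
mkdir -p pics; cat > h.py <<'E'
import numpy as np, cv2
from station import arm
from scipy.spatial.transform import Rotation as R
def cam(p):
    o=np.array(p["orientation"],float)
    M=o if o.shape==(3,3) else (R.from_euler('xyz',o).as_matrix() if o.size==3 else None)
    return np.array(p["eye"]),M
def ray(p,uv):
    e,M=cam(p); d=M@np.array([(uv[0]-p["cx"])/p["fx"],(uv[1]-p["cy"])/p["fy"],1]); return e,d/np.linalg.norm(d)
def atz(p,uv,z):
    e,d=ray(p,uv); return e+d*(z-e[2])/d[2]
def proj(p,X):
    e,M=cam(p); c=M.T@(np.array(X)-e); return np.array([p["cx"]+p["fx"]*c[0]/c[2],p["cy"]+p["fy"]*c[1]/c[2]])
def tri(p1,u1,p2,u2):
    A=np.zeros((3,3));b=np.zeros(3);rs=[ray(p1,u1),ray(p2,u2)]
    for e,d in rs:
        P=np.eye(3)-np.outer(d,d);A+=P;b+=P@e
    X=np.linalg.solve(A,b); return X,max(np.linalg.norm((np.eye(3)-np.outer(d,d))@(X-e)) for e,d in rs)
def save(p,n): cv2.imwrite(f"pics/{n}.png",p["pixels"][:,:,::-1])
E
python3 - <<'E'
from h import *
np.set_printoptions(precision=4,suppress=True)
s=arm.grab_frame("side");t=arm.grab_frame("top")
print(s["eye"],s["orientation"],t["eye"],t["orientation"],s["fx"],t["fx"])
im=np.vstack([s["pixels"],t["pixels"]]);cv2.imwrite("pics/a.png",cv2.resize(im,(480,600),interpolation=cv2.INTER_AREA)[:,:,::-1]) 
save(s,"side0");save(t,"top0")
for n in ["hinge_axis","stand","tab_top","catch","chute_lip","box","lid_grip","bar0","ladle","mould","mug"]:
    r=[arm.mark_of(c,n) for c in (s,t)]
    print(n,[[(np.round(d["uv"]).tolist(),round(d["conf"],2)) for d in x[:4]] for x in r])
    if r[0] and r[1]: print("   ",*tri(s,r[0][0]["uv"],t,r[1][0]["uv"]))
st=arm.get_state();print(st["eef_pos"],st["ee_rot"],st["force"])
E
```

```text
[ 0.012  -0.4715  0.6289] [-2.0955 -0.012  -0.8212] [0.4284 0.0333 1.137 ] [-2.9757  0.0229 -1.5819] 410.93318908411555 472.82325139873797
hinge_axis [[([276.0, 200.0], 0.61)], [([272.0, 221.0], 0.89)]]
    [0.5466 0.1484 0.1601] 0.0005185884799131454
stand [[], []]
tab_top [[([248.0, 135.0], 0.67)], []]
catch [[([278.0, 172.0], 0.85)], [([230.0, 183.0], 0.9)]]
    [0.6265 0.2347 0.1744] 0.0022485321037354275
chute_lip [[], [([302.0, 216.0], 0.78)]]
box [[([309.0, 275.0], 0.6)], [([322.0, 229.0], 0.65)]]
    [0.5458 0.0455 0.0004] 0.001206053326186983
lid_grip [[([326.0, 256.0], 0.97)], [([348.0, 224.0], 0.65)]]
    [ 0.5441 -0.0113  0.0889] 0.0022414784236681096
bar0 [[([230.0, 285.0], 0.59), ([258.0, 187.0], 0.57), ([187.0, 254.0], 0.57), ([223.0, 226.0], 0.53)], [([257.0, 217.0], 0.97), ([191.0, 236.0], 0.81), ([212.0, 303.0], 0.8), ([242.0, 220.0], 0.79)]]
    [ 0.5401  0.2568 -0.1382] 0.06178428434391385
ladle [[([304.0, 221.0], 0.95), ([403.0, 286.0], 0.38), ([304.0, 275.0], 0.16)], [([249.0, 162.0], 0.67), ([243.0, 217.0], 0.31)]]
    [ 0.7161  0.2282 -0.011 ] 0.00010080138431578917
mould [[([406.0, 287.0], 0.69), ([327.0, 255.0], 0.16)], [([395.0, 174.0], 0.66)]]
    [ 0.6788 -0.1366 -0.0099] 0.0001860349359542446
mug [[([361.0, 256.0], 0.73)], [([342.0, 171.0], 0.6)]]
    [ 0.6851 -0.0016  0.0036] 0.002064241494900233
[0.2995 0.6049 0.2266] [-3.1416  0.     -0.4598] [-1.1266  0.7433  0.0482]
```

View pics/side0.png

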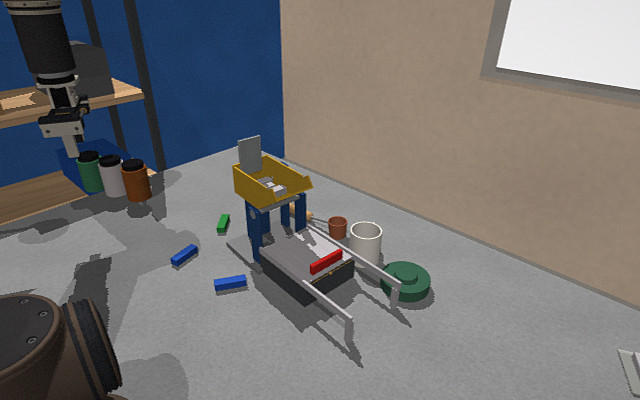

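View pics/top0.png

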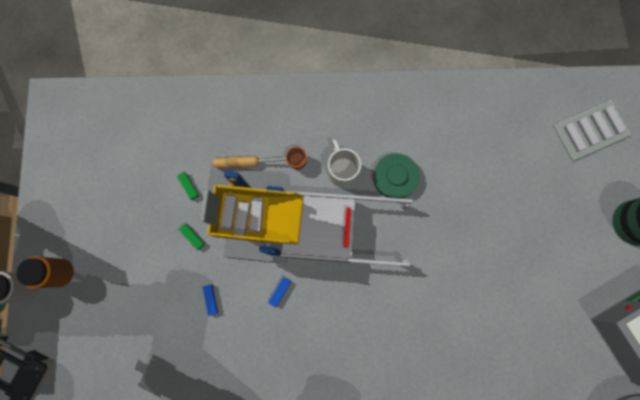

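The loose bars in the skip (side 265,187; top 243,214) are the ones meant. The green bars (top 188,186 and 192,236) and blue bars (top 210,300 and 280,292) are decoys on the table, and I won't touch them. Next I fit the stand frame from all the marks.

```bash
cat > fit.py <<'E'
from h import *
from scipy.optimize import least_squares
s=arm.grab_frame("side");t=arm.grab_frame("top")
L={"hinge_axis":(0,0,.145),"box":(0,-.095,0),"lid_grip":(0,-.16,.086),"chute_lip":(0,-.066,.202),"tab_top":(0,.11,.275),"stand":(0,-.08,0)}
ob=[]
for n in L:
    for c in (s,t):
        r=arm.mark_of(c,n)
        if r and r[0]["conf"]>.5: ob.append((n,c,np.array(r[0]["uv"])))
def W(p,l): c,q=np.cos(p[2]),np.sin(p[2]); return np.array([p[0]+c*l[0]-q*l[1],p[1]+q*l[0]+c*l[1],l[2]])
f=lambda p:np.concatenate([proj(c,W(p,L[n]))-u for n,c,u in ob])
o=least_squares(f,[.547,.148,0],loss="soft_l1",f_scale=2)
print(o.x); print([(n,np.round(f(o.x)[2*i:2*i+2],1).tolist()) for i,(n,c,u) in enumerate(ob)])
# red bar ends at z=.086, rail tops by red mask
r=arm.regions_of(t,"lid_grip")[0]["pixels"]; 
P=np.array([atz(t,uv,.08)[:2] for uv in np.argwhere(r)[:,::-1]]).astype(np.float32)
print("grip rect",cv2.minAreaRect(P),len(P))
print("rail yaw pts",[atz(t,uv,.068) for uv in ([300,195],[410,203],[350,262],[408,263])])
for n in ("tab_top","lid_grip"): print(n,W(o.x,L[n]))
cv2.imwrite("pics/crop.png",cv2.resize(t["pixels"][150:290,180:440],None,fx=3,fy=3,interpolation=cv2.INTER_CUBIC)[:,:,::-1])
E
python3 fit.py
```

```text
[ 0.55437237  0.14960321 -0.09321094]
[('hinge_axis', [2.6, 2.8]), ('hinge_axis', [3.6, -1.8]), ('box', [-2.2, 0.2]), ('box', [-1.2, -0.2]), ('lid_grip', [-0.7, -0.4]), ('lid_grip', [-0.2, 2.6]), ('chute_lip', [4.4, -1.4]), ('chute_lip', [-1.9, -1.0]), ('tab_top', [-0.4, 2.2]), ('tab_top', [-0.1, 1.4])]
grip rect ((0.5439319014549255, 0.053443487733602524), (0.15504810214042664, 0.1336260437965393), 85.09336853027344) 3269
rail yaw pts [array([0.61653381, 0.0953299 , 0.068     ]), array([ 0.59423094, -0.155515  ,  0.068     ]), array([ 0.46253912, -0.0159619 ,  0.068     ]), array([ 0.45879407, -0.14519338,  0.068     ])]
tab_top [0.56461073 0.25912571 0.275     ]
lid_grip [ 0.53948021 -0.00970223  0.086     ]
```

View pics/crop.png

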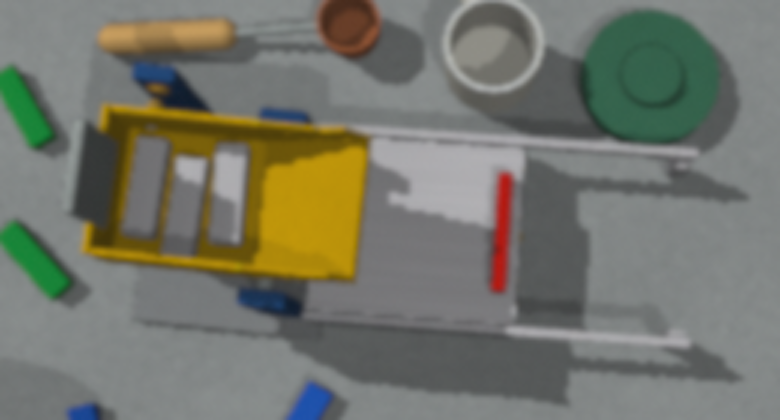

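The crop shows the bars in the skip, the grip bar at crop (502,232) and a stand yaw of about -0.08 rad. I'll go over the skip to the skip side of the grip bar, with the fingers shut.

>>> carry_out(commands=[[0.1,-0.3,0.9,-1.5],[0.4,-1.0,1.8,-3],[0.9,-2.0,2.7,-4.5],[1.4,-3.1,2.9,-6],[1.9,-4.2,2.9,-7.5],[2.4,-5.3,2.9,-9],[2.9,-6.4,2.9,-10.5],[3.4,-7.5,2.9,-11.4],[3.9,-8.6,2.9,-11.4],[4.3,-9.7,2.9,-11.4]], claw=1, force=40)

```text
t: 3.2
eef_pos: [0.515, 0.118, 0.3718]
ee_rot: [-3.141, 0.0, -1.654]
force: [0.4, 0.1, 0.1]
width: 0.0008
gripper_force: 0.0
```

>>> carry_out(commands=[[0.3,-0.9,0,0],[0.54,-1.7,0,0],[0.54,-2.1,0,0],[0.54,-2.1,-0.6,0],[0.54,-2.1,-1.5,0],[0.54,-2.1,-2.4,0],[0.54,-2.1,-3.0,0],[0.54,-2.1,-3.4,0],[0.54,-2.1,-3.4,0],[0.54,-2.1,-3.4,0]])

```text
t: 4.45
eef_pos: [0.5421, 0.0152, 0.2027]
ee_rot: [-3.14, 0.0, -1.653]
force: [0.1, 0.8, 0.4]
width: 0.0006
gripper_force: 0.0
```

```bash
python3 - <<'E'
from h import *
s=arm.get_state();print(s["eef_pos"],s["ee_rot"],s["force"],s["q"],s["width"],s["t"])
a=arm.grab_frame("side");b=arm.grab_frame("top")
im=np.hstack([cv2.resize(a["pixels"][150:350,200:460],None,fx=1.5,fy=1.5),cv2.resize(b["pixels"][120:320,180:440],None,fx=1.5,fy=1.5)])
cv2.imwrite("pics/b.png",im[:,:,::-1])
E
```

```text
[0.54208323 0.01520344 0.20267432] [-3.14020017e+00  3.12981026e-04 -1.65305379e+00] [0.10109729 0.83277316 0.44232615] [ 3.89806809e-01  1.57728609e-01 -3.17909657e-01  3.98987846e-04
 -1.09377558e+00 -4.72247434e-01] 0.0005956414386200296 4.45
```

View pics/b.png

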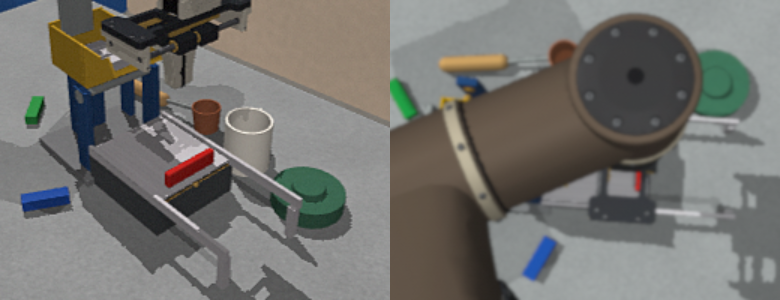

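>>> carry_out(commands=[[0,0,-0.6,0],[0,0,-1.2,0],[0,0,-1.7,0],[0,0,-2.0,0],[0,0,-2.3,0],[0,0,-2.5,0],[0,0,-2.65,0],[0,0,-2.65,0],[-0.01,-0.1,-2.65,0],[-0.02,-0.2,-2.65,0]])

```text
t: 5.8
eef_pos: [0.5409, 0.0048, 0.0695]
ee_rot: [-3.141, 0.001, -1.654]
force: [-0.6, 6.4, 0.7]
width: 0.0004
gripper_force: 3.6
```

>>> carry_out(commands=[[-0.02,-0.2,0,0],[-0.05,-0.5,0,0],[-0.07,-0.8,0,0],[-0.1,-1.1,0,0],[-0.12,-1.4,0,0],[-0.14,-1.7,0,0],[-0.16,-2.0,0,0],[-0.18,-2.25,0,0],[-0.19,-2.35,0,0],[-0.19,-2.4,0,0]])

```text
t: 7.05
eef_pos: [0.5306, -0.1154, 0.0688]
ee_rot: [3.141, -0.0, -1.654]
force: [-1.2, 2.6, 0.6]
width: 0.0002
gripper_force: 0.8
```

>>> carry_out(commands=[[0,-0.03,0,0],[0,-0.05,0,0],[0,-0.08,0,0],[0,-0.1,0,0],[0,-0.12,0,0],[0,-0.14,0,0],[0,-0.14,0,0],[0,-0.14,0,0],[0,-0.14,0,0],[0,-0.14,0,0]])

```text
t: 8.3
eef_pos: [0.5311, -0.1187, 0.069]
ee_rot: [-3.141, 0.004, -1.654]
force: [-4.5, 22.7, 4.0]
width: 0.0005
gripper_force: 11.5
```

The lid is at its end stop (22.7 N). Now I rise, turn and go round behind the tab.

>>> carry_out(commands=[[0.02,0.25,0.2,0],[0.02,0.3,1.2,0],[0.02,0.3,2.4,0],[0.02,0.3,3.6,0],[0.02,0.3,4.8,0],[0.1,0.7,5.8,1],[0.2,1.6,6.3,2.5],[0.3,2.7,6.5,4],[0.4,3.8,6.5,5.5],[0.5,4.9,6.5,7]])

```text
t: 9.55
eef_pos: [0.5561, 0.1244, 0.3952]
ee_rot: [-3.14, -0.001, -0.916]
force: [0.7, -1.2, 0.2]
width: 0.0007
gripper_force: 0.0
```

>>> carry_out(commands=[[0.1,1.0,0,1.5],[0.15,2.0,0,3],[0.2,3.0,0,4.5],[0.25,3.9,0,6],[0.25,4.1,0,7.5],[0.25,4.1,0,8],[0.25,4.1,0,8],[0.25,4.1,0,8],[0.25,4.1,0,8],[0.25,4.1,0,8]])

```text
t: 10.8
eef_pos: [0.5686, 0.3276, 0.3942]
ee_rot: [-3.141, -0.0, -0.084]
force: [0.4, -0.2, 0.4]
width: 0.0005
gripper_force: 0.0
```

```bash
python3 - <<'E'
from h import *
s=arm.get_state();print(s["eef_pos"],s["ee_rot"],s["force"],s["q"],s["t"])
a=arm.grab_frame("side");b=arm.grab_frame("top")
for n in ("tab_top","lid_grip"):
  r=[arm.mark_of(c,n) for c in (a,b)]; print(n,[(x[0]["uv"],x[0]["conf"]) for x in r if x])
  if r[0] and r[1]: print(tri(a,r[0][0]["uv"],b,r[1][0]["uv"]))
im=np.hstack([cv2.resize(a["pixels"][100:340,180:440],None,fx=1.5,fy=1.5),cv2.resize(b["pixels"][100:340,150:410],None,fx=1.5,fy=1.5)])
cv2.imwrite("pics/c.png",im[:,:,::-1])
E
```

```text
[0.56860785 0.32761448 0.39424433] [-3.14145263e+00 -1.92500976e-04 -8.35065501e-02] [ 0.38819882 -0.16581508  0.37767789] [ 8.19354021e-01  2.75960360e-01  2.64387888e-01  6.44108248e-05
 -1.55899469e+00  6.67935016e-01] 10.8
tab_top [([249.7, 138.1], 0.69), ([201.8, 205.0], 0.88)]
(array([0.5672716 , 0.26390667, 0.27306847]), np.float64(0.0037933366894122703))
lid_grip [([369.4, 288.0], 0.64), ([403.3, 228.2], 0.82)]
(array([ 0.53418108, -0.1344162 ,  0.08032575]), np.float64(0.002058545685485686))
```

View pics/c.png

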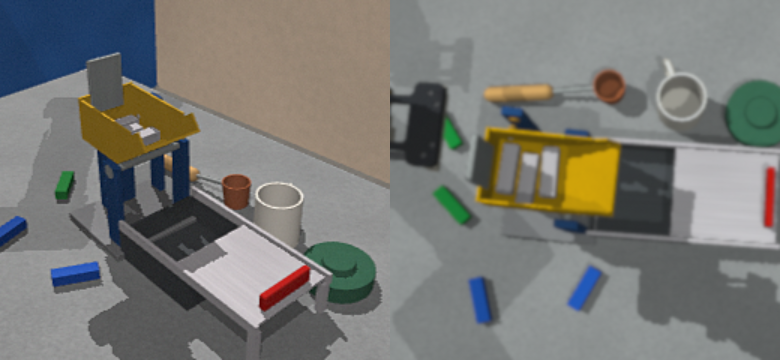

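The lid is open, with the grip bar at crop (770,195), and the box is exposed under the chute. I descend behind the tab and approach it.

>>> carry_out(commands=[[0,0,-0.7,0],[0,0,-1.5,0],[0,0,-2.2,0],[0,0,-2.7,0],[0,-0.1,-2.8,0],[-0.02,-0.25,-2.8,0],[-0.03,-0.4,-2.8,0],[-0.04,-0.5,-2.8,0],[-0.04,-0.6,-2.8,0],[-0.05,-0.65,-2.8,0]])

```text
t: 12.35
eef_pos: [0.5661, 0.2951, 0.2543]
ee_rot: [-3.141, -0.0, -0.083]
force: [-0.8, 0.4, 0.4]
width: 0.0005
gripper_force: 0.0
```

>>> carry_out(commands=[[-0.02,-0.2,0,0],[-0.03,-0.35,0.13,0],[-0.04,-0.5,0.26,0],[-0.06,-0.7,0.42,0],[-0.08,-0.95,0.58,0],[-0.09,-1.15,0.67,0],[-0.11,-1.35,0.76,0],[-0.13,-1.55,0.84,0],[-0.14,-1.7,0.88,0],[-0.15,-1.85,0.92,0]])

```text
t: 13.6
eef_pos: [0.5586, 0.2025, 0.3008]
ee_rot: [-3.141, -0.001, -0.083]
force: [-2.8, 3.8, 4.2]
width: 0.0005
gripper_force: 2.5
```

```bash
python3 - <<'E'
from h import *
a=arm.grab_frame("side");b=arm.grab_frame("top")
for n in ("tab_top",):
  r=[arm.mark_of(c,n) for c in (a,b)]; print(n,[(x[0]["uv"],x[0]["conf"]) for x in r if x])
  if r[0] and r[1]: print(tri(a,r[0][0]["uv"],b,r[1][0]["uv"]))
im=np.hstack([cv2.resize(a["pixels"][100:340,180:440],None,fx=1.5,fy=1.5),cv2.resize(b["pixels"][100:340,150:410],None,fx=1.5,fy=1.5)])
cv2.imwrite("pics/d.png",im[:,:,::-1])
E
```

```text
tab_top [([267.8, 131.2], 0.92), ([245.4, 207.8], 0.69)]
(array([0.55255881, 0.1761273 , 0.31687817]), np.float64(0.0016248564876514566))
```

View pics/d.png

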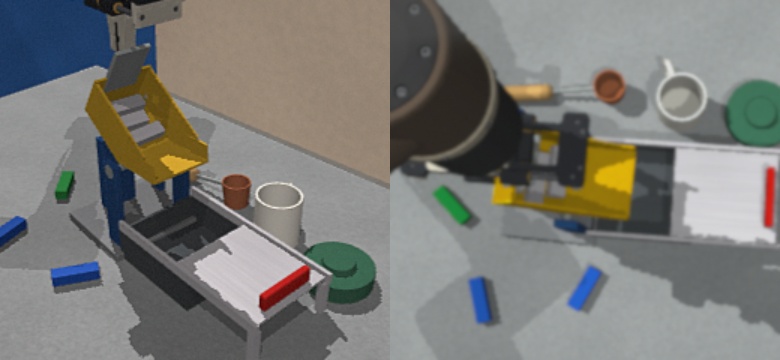

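The skip is at about 0.55 rad (tab top at crop (130,50)) with the bars still in it. I keep pushing past balance.

>>> carry_out(commands=[[-0.02,-0.2,0.03,0],[-0.03,-0.4,0.06,0],[-0.05,-0.6,0.09,0],[-0.06,-0.8,0.1,0],[-0.08,-1.0,0.1,0],[-0.1,-1.2,0.08,0],[-0.11,-1.4,0.05,0],[-0.13,-1.6,0,0],[-0.14,-1.8,-0.05,0],[-0.16,-1.95,-0.1,0]])

```text
t: 15.05
eef_pos: [0.5505, 0.1046, 0.2948]
ee_rot: [3.141, 0.0, -0.083]
force: [-0.4, 0.1, -0.1]
width: 0.0007
gripper_force: 0.0
```

>>> carry_out(commands=[[0,0,0.3,0],[0,0,0.6,0],[0,0,0.6,0],[0,0,0.6,0],[0,0,0.6,0],[0,0,0.6,0],[0,0,0.6,0],[0,0,0.6,0],[0,0,0.6,0],[0,0,0.6,0]])

```text
t: 16.3
eef_pos: [0.5505, 0.1054, 0.3251]
ee_rot: [3.142, 0.0, -0.083]
force: [0.6, 0.1, -0.7]
width: 0.0006
gripper_force: 0.0
```

```bash
python3 - <<'E'
from h import *
a=arm.grab_frame("side");b=arm.grab_frame("top")
for n in ("tab_top","bar0"):
  r=[arm.mark_of(c,n) for c in (a,b)]; print(n,[[(np.round(y["uv"]),round(y["conf"],2)) for y in x] for x in r if x])
  if r[0] and r[1]: print(tri(a,r[0][0]["uv"],b,r[1][0]["uv"]))
im=np.hstack([cv2.resize(a["pixels"][100:340,180:440],None,fx=1.5,fy=1.5),cv2.resize(b["pixels"][100:340,150:410],None,fx=1.5,fy=1.5)])
cv2.imwrite("pics/e.png",im[:,:,::-1])
E
```

```text
tab_top [[(array([319., 188.]), 0.57)], [(array([337., 219.]), 0.87)]]
(array([0.53907313, 0.01343597, 0.24368191]), np.float64(0.0019527305022163598))
bar0 [[(array([228., 284.]), 0.79), (array([305., 264.]), 0.7), (array([181., 256.]), 0.58), (array([294., 267.]), 0.54), (array([304., 256.]), 0.44), (array([223., 227.]), 0.43)], [(array([211., 299.]), 0.89), (array([277., 293.]), 0.82), (array([190., 240.]), 0.64), (array([308., 234.]), 0.47), (array([314., 225.]), 0.45)]]
(array([ 0.42010674,  0.29527821, -0.09349796]), np.float64(0.05707355431233472))
```

View pics/e.png

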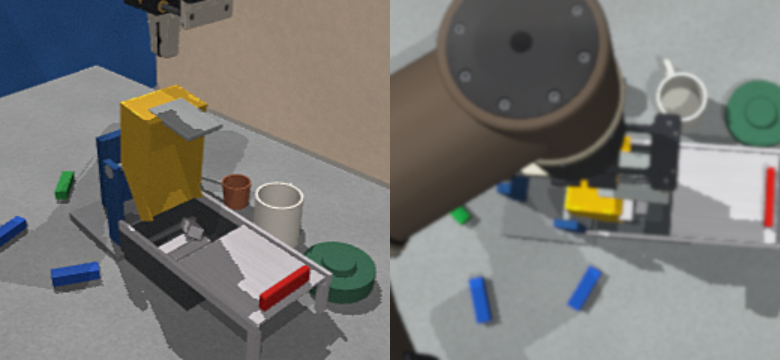

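The skip is dumped, with the tab edge at (0.539, 0.013, 0.244) as the geometry predicts. The bars lie in the box at crop (180,235). I go to the -y side of the tab edge.

>>> carry_out(commands=[[-0.1,-0.9,0,0],[-0.2,-1.8,0,0],[-0.3,-2.7,0,0],[-0.3,-2.75,-0.1,0],[-0.3,-2.75,-0.7,0],[-0.3,-2.75,-1.3,0],[-0.3,-2.75,-1.8,0],[-0.3,-2.75,-2.0,0],[-0.3,-2.65,-2.0,0],[-0.3,-2.55,-2.0,0]])

```text
t: 17.85
eef_pos: [0.5363, -0.0215, 0.2261]
ee_rot: [-3.141, -0.002, -0.083]
force: [1.0, 0.8, 0.6]
width: 0.0002
gripper_force: 0.0
```

>>> carry_out(commands=[[0.02,0.2,0,0],[0.03,0.33,0.12,0],[0.04,0.46,0.26,0],[0.05,0.6,0.42,0],[0.06,0.75,0.56,0],[0.07,0.92,0.7,0],[0.08,1.09,0.84,0],[0.1,1.29,0.95,0],[0.12,1.5,1.06,0],[0.13,1.65,1.14,0]])

```text
t: 19.1
eef_pos: [0.542, 0.0614, 0.2821]
ee_rot: [-3.141, 0.0, -0.082]
force: [0.6, -0.6, 0.8]
width: 0.0005
gripper_force: 0.4
```

```bash
cat > tab.py <<'E'
from h import *
import sys
s=arm.get_state();print(s["eef_pos"],s["force"],s["t"])
a=arm.grab_frame("side");b=arm.grab_frame("top")
r=[arm.mark_of(c,"tab_top") for c in (a,b)]; print([(np.round(x[0]["uv"]),round(x[0]["conf"],2)) for x in r if x])
h=np.array([.5545,.150]);ax=np.array([.081,.9967])
# angle by matching the predicted point on its circle to each mark
for c,x in zip((a,b),r):
  if x:
    th=np.linspace(0,1.65,331); 
    P=[np.append(h+ax*.17*np.cos(k+.8684),.145+.17*np.sin(k+.8684)) for k in th]
    d=[np.linalg.norm(proj(c,p)-x[0]["uv"]) for p in P]; i=int(np.argmin(d)); print("theta",th[i],"miss px",d[i])
if len(sys.argv)>1:
  im=np.hstack([cv2.resize(a["pixels"][100:340,180:440],None,fx=1.5,fy=1.5),cv2.resize(b["pixels"][100:340,150:410],None,fx=1.5,fy=1.5)])
  cv2.imwrite(f"pics/{sys.argv[1]}.png",im[:,:,::-1])
E
python3 tab.py
```

```text
[0.54203801 0.06141946 0.28209776] [ 0.58485138 -0.6420926   0.79638003] 19.1
[(array([310., 223.]), 0.49)]
theta 1.25 miss px 12.030442927801165
```

>>> carry_out(commands=[[0,0.05,0.02,0],[0.01,0.1,0.04,0],[0.01,0.15,0.06,0],[0.02,0.2,0.08,0],[0.02,0.25,0.1,0],[0.02,0.3,0.12,0],[0.03,0.35,0.14,0],[0.03,0.4,0.15,0],[0.04,0.45,0.16,0],[0.04,0.5,0.16,0]])

```text
t: 20.55
eef_pos: [0.5441, 0.0855, 0.2901]
ee_rot: [3.142, 0.0, -0.083]
force: [0.1, -1.3, -0.1]
width: 0.0002
gripper_force: 0.2
```

```bash
python3 tab.py f
```

```text
[0.54407126 0.08552626 0.29006832] [ 0.13141227 -1.29904371 -0.14157831] 20.55
[(array([286., 148.]), 0.79)]
theta 0.98 miss px 5.356141569014989
```

View pics/f.png

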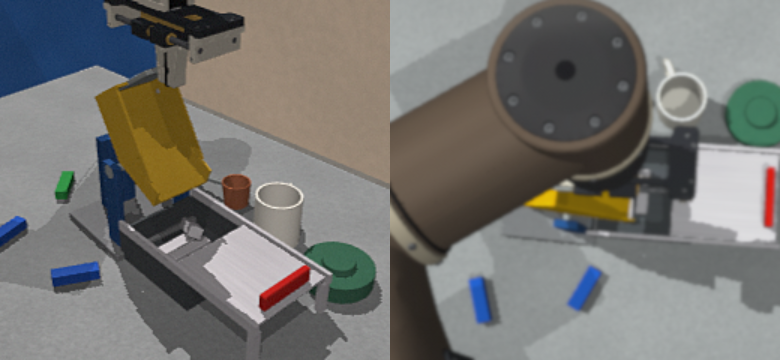

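It stands at about 0.98 rad (tab edge at crop (140,75)) and the bars are in the box. I nudge it to about 0.92, then back off and lift.

>>> carry_out(commands=[[0,0.05,0.01,0],[0.01,0.1,0.02,0],[0.01,0.15,0.02,0],[0.02,0.2,0.02,0],[0.02,0.2,0.02,0],[0.01,0.15,0.02,0],[0,0,0.1,0],[0,0,0.5,0],[0,0,1.0,0],[0,0,1.2,0]])

```text
t: 22.0
eef_pos: [0.5445, 0.085, 0.3518]
ee_rot: [-3.141, -0.002, -0.083]
force: [0.3, 0.4, -0.3]
width: 0.0002
gripper_force: 0.0
```

```bash
python3 tab.py g
```

```text
[0.5445145  0.08504462 0.35179077] [ 0.25468529  0.35190685 -0.33972138] 22.0
[(array([285., 141.]), 0.91), (array([306., 230.]), 0.24)]
theta 0.89 miss px 0.8316072716988621
theta 1.22 miss px 19.03533788566253
```

View pics/g.png

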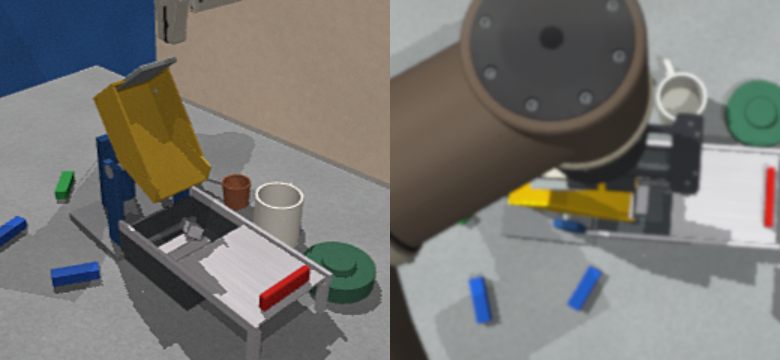

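The skip balances by friction at about 0.9 rad. I open the fingers to about 56 mm, straddle the tab edge and descend.

>>> carry_out(commands=[[0.04,0.2,0,0],[0.08,0.45,0,0],[0.13,0.7,0,0],[0.17,0.88,0,0],[0.17,0.88,0,0],[0.17,0.88,-0.2,0],[0.17,0.88,-0.5,0],[0.17,0.88,-0.8,0],[0.17,0.88,-1.05,0],[0.17,0.88,-1.14,0]], claw=0.36)

```text
t: 23.45
eef_pos: [0.5522, 0.1291, 0.2918]
ee_rot: [3.141, 0.001, -0.083]
force: [0.4, -0.1, 0.6]
width: 0.0562
gripper_force: 0.0
```

```bash
python3 tab.py i
```

```text
[0.5521856  0.12906706 0.29179834] [ 0.40736414 -0.13921079  0.56691409] 23.45
[(array([287., 144.]), 0.69), (array([283., 212.]), 0.7)]
theta 0.935 miss px 1.8597861918901017
theta 0.935 miss px 4.024259943227187
```

View pics/i.png

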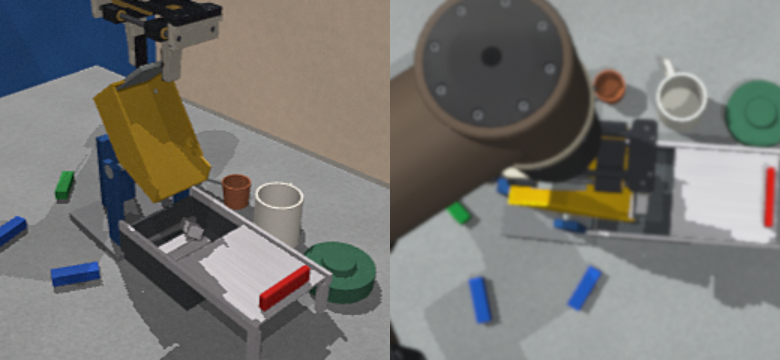

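Both fingers straddle the edge (crop 140,60 and 172,60) at about 0.93 rad. I narrow the gap so that no free fall is possible, and start easing it back.

>>> carry_out(commands=[[0,0,0.1,0],[0,0,0.1,0],[0,0,0.1,0],[0,0,0.1,0],[0,0.04,0.1,0],[0,0.08,0.11,0],[0,0.12,0.12,0],[0.01,0.16,0.12,0],[0.01,0.2,0.12,0],[0.01,0.24,0.13,0]], claw=0.57, force=10)

```text
t: 24.9
eef_pos: [0.553, 0.1415, 0.2995]
ee_rot: [3.142, 0.0, -0.083]
force: [0.3, -0.2, 0.2]
width: 0.0375
gripper_force: 0.1
```

```bash
python3 tab.py
```

```text
[0.5530213 0.1415004 0.2994971] [ 0.28654399 -0.1547729   0.21702972] 24.9
[(array([281., 139.]), 0.74), (array([276., 208.]), 0.8)]
theta 0.8200000000000001 miss px 1.372800617041272
theta 0.855 miss px 1.3259702028254454
```

>>> carry_out(commands=[[0,0,0,0],[0,0,0,0],[0,0.05,0.01,0],[0,0.1,0.02,0],[0.01,0.15,0.02,0],[0.01,0.2,0.03,0],[0.02,0.25,0.03,0],[0.02,0.3,0.03,0],[0.03,0.35,0.03,0],[0.03,0.4,0.03,0]], claw=0.66)

```text
t: 26.35
eef_pos: [0.5546, 0.1616, 0.301]
ee_rot: [-3.142, 0.0, -0.083]
force: [1.0, -0.1, -0.7]
width: 0.0299
gripper_force: 0.0
```

```bash
python3 tab.py
```

```text
[0.55457725 0.16155739 0.3010265 ] [ 0.95494095 -0.13222664 -0.7494036 ] 26.35
[(array([274., 135.]), 0.81), (array([258., 207.]), 0.84)]
theta 0.66 miss px 1.1985035195780194
theta 0.67 miss px 1.457670455463749
```

The skip rests on the +y finger at 0.66 rad. I lower it along the arc.

>>> carry_out(commands=[[0.01,0.1,-0.02,0],[0.02,0.2,-0.04,0],[0.02,0.3,-0.07,0],[0.03,0.4,-0.1,0],[0.04,0.5,-0.14,0],[0.05,0.6,-0.17,0],[0.06,0.69,-0.2,0],[0.06,0.78,-0.24,0],[0.07,0.87,-0.28,0],[0.08,0.95,-0.31,0]])

```text
t: 27.8
eef_pos: [0.5583, 0.209, 0.2851]
ee_rot: [3.141, 0.001, -0.083]
force: [0.4, 0.7, 1.3]
width: 0.0297
gripper_force: 0.2
```

>>> carry_out(commands=[[0.01,0.08,-0.04,0],[0.01,0.15,-0.08,0],[0.02,0.22,-0.12,0],[0.02,0.29,-0.16,0],[0.03,0.36,-0.2,0],[0.04,0.43,-0.24,0],[0.04,0.5,-0.29,0],[0.05,0.57,-0.34,0],[0.05,0.64,-0.38,0],[0.06,0.7,-0.42,0]])

```text
t: 29.05
eef_pos: [0.5614, 0.2433, 0.2647]
ee_rot: [3.14, 0.0, -0.083]
force: [-2.3, -6.1, 4.2]
width: 0.0298
gripper_force: 3.2
```

```bash
python3 tab.py
```

```text
[0.56139752 0.24333075 0.26468284] [-2.2681487  -6.14867956  4.22187771] 29.05
[(array([255., 133.]), 0.95)]
theta 0.225 miss px 0.41084327862300063
```

It hangs on the catch at 0.225 rad and the -y finger is pressing with 6 N. I press it home.

>>> carry_out(commands=[[0,0.07,-0.02,0],[0.01,0.14,-0.04,0],[0.02,0.21,-0.07,0],[0.02,0.28,-0.1,0],[0.03,0.35,-0.13,0],[0.03,0.42,-0.16,0],[0.04,0.48,-0.18,0],[0.04,0.54,-0.2,0],[0.05,0.6,-0.2,0],[0.05,0.63,-0.2,0]])

```text
t: 30.5
eef_pos: [0.5637, 0.2728, 0.2545]
ee_rot: [3.137, 0.001, -0.083]
force: [0.2, -12.8, 1.3]
width: 0.0299
gripper_force: 6.1
```

```bash
python3 tab.py
```

```text
[0.56365586 0.27284787 0.25446548] [  0.17672849 -12.77799843   1.25681861] 30.5
[(array([247., 135.]), 0.61)]
theta 0.04 miss px 2.4725798090858317
```

>>> carry_out(commands=[[0,0.02,0,0],[0,0.04,0,0],[0,0.06,0,0],[0,0.08,0,0],[0,0.08,0,0],[0,0.08,0,0],[0,0.08,0,0],[0,0.08,0,0],[0,0.08,0,0],[0,0.08,0,0]])

```text
t: 31.95
eef_pos: [0.5636, 0.2733, 0.2543]
ee_rot: [3.132, 0.002, -0.085]
force: [2.7, -19.0, 1.1]
width: 0.0309
gripper_force: 9.9
```

It is stiff against the stop, so it is home. I back off inside the slack, rise clear and check.

>>> carry_out(commands=[[-0.01,-0.1,0,0],[-0.02,-0.2,0,0],[-0.02,-0.28,0,0],[-0.02,-0.28,0,0],[-0.02,-0.28,0.4,0],[-0.02,-0.28,1.0,0],[-0.02,-0.28,2.0,0],[-0.02,-0.1,3.0,0],[0,1.0,3.2,0],[0,2.0,3.2,0]])

```text
t: 33.2
eef_pos: [0.5642, 0.381, 0.4167]
ee_rot: [-3.139, -0.002, -0.083]
force: [0.1, -0.3, 0.2]
width: 0.0298
gripper_force: 0.0
```

```bash
sed -i 's/^if len/print([[(np.round(y["uv"]),round(y["conf"],2)) for y in arm.mark_of(c,n)[:6]] for n in ("bar0","lid_grip") for c in (a,b)])\nif len/' tab.py; python3 tab.py k
```

```text
[0.56424701 0.38103832 0.41665632] [ 0.10894124 -0.27064336  0.21176754] 33.2
[(array([247., 135.]), 0.67), (array([202., 204.]), 0.82)]
theta 0.035 miss px 2.889591998478031
theta 0.0 miss px 3.96344585281802
[[(array([305., 264.]), 0.77), (array([231., 285.]), 0.75), (array([226., 226.]), 0.73), (array([188., 256.]), 0.69), (array([294., 265.]), 0.68), (array([308., 255.]), 0.48)], [(array([313., 228.]), 0.77), (array([210., 304.]), 0.75), (array([280., 293.]), 0.61), (array([307., 214.]), 0.59), (array([307., 232.]), 0.53), (array([190., 237.]), 0.51)], [(array([373., 284.]), 0.88)], [(array([405., 228.]), 0.59)]]
```

View pics/k.png

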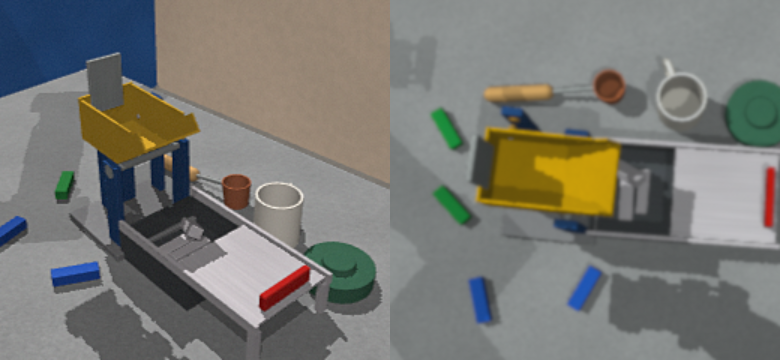

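The empty skip is back at its start pixels (247,135). The lid is open, with the grip bar at crop (770,195). Three bars are in the box, one of them leaning at crop (190,228), so I check its height.

```bash
python3 - <<'E'
from h import *
a=arm.grab_frame("side");b=arm.grab_frame("top")
S=[y["uv"] for y in arm.mark_of(a,"bar0") if 285<y["uv"][0]<325]
T=[y["uv"] for y in arm.mark_of(b,"bar0") if 295<y["uv"][0]<330]
c,s=np.cos(-.081),np.sin(-.081)
for u in S:
  for v in T:
    X,e=tri(a,u,b,v); d=X[:2]-np.array([.5545-.095*.081,.150-.0947])
    print(np.round(u),np.round(v),"box",np.round([c*d[0]+s*d[1],-s*d[0]+c*d[1],X[2]],3),"err",round(e,4))
E
```

```text
[306. 255.] [306. 217.] box [0.024 0.03  0.024] err 0.0013
[306. 255.] [314. 229.] box [-0.004  0.004  0.053] err 0.0054
[306. 255.] [308. 233.] box [-0.007  0.014  0.048] err 0.014
[306. 266.] [306. 217.] box [ 0.028  0.032 -0.013] err 0.001
[306. 266.] [314. 229.] box [-0.001  0.005  0.018] err 0.0052
[306. 266.] [308. 233.] box [-0.004  0.016  0.013] err 0.0141
[295. 266.] [306. 217.] box [ 0.016  0.04  -0.009] err 0.0132
[295. 266.] [314. 229.] box [-0.012  0.013  0.022] err 0.0083
[295. 266.] [308. 233.] box [-0.015  0.024  0.015] err 0.0004
```

```bash
python3 -c "
from station import arm; print(arm.job_done())"
```

```text
the job is handed in; nothing more can be done
None
```

I handed the job in at about 33 s of 72 s with the lid open at its stop, all three bars in the box below its rim, and the skip eased back and pressed home in its catch; no verdict came back, and the ladle, mould and mug look unmoved in the last picture.

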